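# Slide a plate cassette under the scanner's leaf spring

### The job

Load the flat grey plate cassette into the scanner dock: put the fingertips on its thumb pad, behind the raised rib, press the cassette down hard against its sprung bed so that its nose clears the fixed cross bar, and keep pressing while you slide it under the bar and the leaf spring until it is fully home against the end stop, then let go and leave it there. Do not pinch, lift or tip the cassette, do not touch the leaf spring, and leave the tube rack, flask, jar and marker alone.

Things in the scene. Friction and masses are not known exactly. Their poses are not given: they have to be found in the camera images.
- dock: Scanner dock fixed to the bench: base plate 290 x 130 mm, straight channel 74 mm wide between low side walls (tops 36 mm above the bench). Origin on the bench on the channel's centre line; x along the channel, the way the cassette must travel; z up. The cross bar spans x +68 to +80 mm, underside 35 mm and top 50 mm high, posts to y +-53 mm; end stop face at x +125 mm, its top 39 mm high.
- bar_front (a point): Point on the centre line at the front lower edge of the fixed cross bar, 35 mm above the bench; axes as the dock's.
- stop_face (a point): Point on the centre line on the face of the end stop, 57 mm beyond bar_front along the dock's x, 37 mm above the bench; axes as the dock's.
- bed (a joint): How far the sprung, always level steel bed (channel floor) is pressed down, m: 0 = up, surface 31 mm above the bench; 0.015 = bottomed, hard stop. Spring force 5 N to start, 8.6 N at 8 mm, 11.7 N at 15 mm (the cassette's weight helps). At 0 the cassette's nose is 8 mm too high for the bar; it passes with the bed down 8 mm or more (10 to 14 mm is best).
- leaf: Twin steel leaf spring on the far side of the cross bar: two strips 16 mm wide, 36 mm long, drooping towards the end stop to 30 mm above the bench. The sliding cassette's nose lifts it by itself; its drag is 1 to 3 N. Origin at its root, on the centre line, 40 mm above the bench.
- cassette: Loose flat grey plastic block 130 mm long (x), 70 wide (y), 12 thick, about 150 g, white window in front, lying on the bed before the bar. Origin at the centre of its underside, x towards the bar. A rib 6 mm thick, 50 wide, 10 high stands on its top from x -11 to -5 mm: it takes the forward push (6 to 15 N). At home the rib's rear face is 19 mm, its front face 13 mm before the bar.
- thumb_pad (a point): Centre of the thumb pad, the flat part of the cassette's top behind the rib, 54 mm long, 70 wide; on the top face, 33 mm behind the cassette's centre, 22 mm behind the rib's rear face. 43 mm above the bench with the bed up, 28 mm with it bottomed; at home 41 mm before bar_front.
- nose (a point): Middle of the cassette's front face, 65 mm ahead of its centre, 6 mm above its underside. At home it touches the end stop.
- tube_rack: Bystander: steel rack of glass test tubes, 120 x 55 x 104 mm high, beside the dock. Origin at the centre of its underside.
- flask: Bystander: conical glass flask, 76 mm across, 120 mm high, beside the dock. Origin at the centre of its underside.
- jar: Bystander: amber jar with black cap, 56 mm across, 85 mm high, beside the dock. Origin at the centre of its underside.
- marker: Bystander: marker pen lying on the bench, 130 mm long, 16 mm thick, beside the dock. Origin at the middle of its underside.
Mind the look-alikes: they are no part of the job. There is more than one size of the cassette; the job needs the smallest.

How it is judged:
By the outcome, as a careful person would: the job done as asked, in the order asked, and still so for the second after the job is handed in, with the robot touching nothing.
It also fails if it takes over 42 s, if anything falls off the work surface, if the arm or the gripper's body presses on something with over 40 N, if the wrist force passes 120 N, or if a joint passes its speed limit or range.

### The arm

A 6-joint arm with a two-finger parallel gripper is mounted at the origin on the work surface. World frame = base frame: x ahead of the robot, y to its left, z up, the work surface at z = 0. Lengths are in m, angles in rad, forces in N, time in s.
With the tool pointing down it reaches from about 0.35 to 0.775 m from the base axis. Payload 7.3 kg.
Tool frame: the origin (TCP) lies midway between the tips of the shut fingers; the grasp point (between the pads) lies 19 mm behind it; z points along the fingers, y is the direction in which the jaws open and shut (so a half turn about z gives the same grasp; the last joint's range is limited). The gripper opens to 92 mm and grips with 3 to 60 N. Pads are 19 mm wide; open, the fingers measure 130 mm over their backs; the gripper's body (75 mm by 190 mm) begins 47 mm behind the grasp point.
Start: joints at [-0.146, 0.342, 1.524, -0, 1.275, -0.146], TCP at [0.525, 0, 0.227] pointing down, gripper open.
Joint ranges: [-2.53, 2.53], [-0.77, 2.02], [0.04, 2.7], [-1, 4.14], [0.28, 2.66], [-3.11, 3.11]. Speed limits (rad/s): [2.57, 2.57, 3.14, 3.14, 3.14, 3.14].

### API

Orientations are given as [roll, pitch, yaw] about the fixed x, y, z axes, in that order (R = Rz(yaw) Ry(pitch) Rx(roll)).
In Python, from cell import robot gives the robot as it stands.
- The arm moves only by the shell command python3 -m crank 'ROWS' [FORCE]. ROWS is a JSON object of lists of equal length, an entry for each row: "claw": the opening, from 0 (shut) to 1 (fully open); "delta_pos": the shift along the tool's x, y, z in units of 25 mm (1.0 is 25 mm), a list of three; "roll": the turn about the tool's z in units of 6 degrees (1.0 is 6 degrees). In form: {"claw": [claw, ...], "delta_pos": [[dx, dy, dz], ...], "roll": [roll, ...]}. A call has exactly 8 rows; each row is the pose to reach, as a shift and turn from the pose commanded when the call began, along the tool's axes at that moment; what a row does not reach only later rows make up. A row lasts 1/12 s, in which the tool goes at most 41.7 mm and 7.16 degrees, less where a joint would pass 70% of its speed; a pose out of reach is approached as far as the arm can. A call with a gripper value outside its range is refused whole. The fingers move at their own pace and stop on an object; FORCE is the grip in N (left out, the last holds). Time passes only in rows, so rows that repeat a pose let the fingers close, or fill a call up. It gives the time, the measured TCP pose, the force and the opening at its end, in the units of the state.
- robot.observe(): the state, without advancing time (a new reading comes with each control period).
- robot.read_camera(name): name is "scene" or "side" or "wrist"; returns a dict with "color" (384x512x3 uint8, blue, green, red), "fx", "fy", "cx", "cy" (pixels), "rvec" (rotation vector, rad) and "tvec" (3), from world to camera coordinates, as OpenCV has them; the wrist camera has in their place "hand_eye" (4x4, takes a point from camera to tool coordinates, whose origin is the TCP and whose axes are the flange's). Camera axes: x right, y down, z forward; pixel columns grow to the right and rows downward; lengths in m; the calibration is good to about 2 mm. A picture is of the moment at which its call begins: read the wrist's pose just before it. There is no depth.
- robot.hand_in(): hands the job in, once; it reports no verdict.
The state is a dict: "time": time; "qpos": joint angles; "qvel": joint speeds; "joint_efforts": joint torques, N m; "tool_pos": TCP position; "tool_rot": TCP orientation; "contact_force": force on the tool from outside, world axes, zero at the start; "torque": the same for the moment, N m; "opening": finger opening in m.
Only numpy, scipy, OpenCV 4.12 (cv2) and the standard library are available. Lean on these libraries where they do the work, as an engineer would, in place of code of your own. Each camera call takes 0.05 s, during which the arm holds its last target.

## Working session

There is one attempt and no reset: what is moved stays moved. The work goes in short steps, Python scripts to look and compute and a shell command to move; the robot and the scene stay as the last step left them, time stands still between calls to the robot, and variables do not carry over. Pictures are saved under pics/ and viewed, and the job is handed in when it is done.

```bash
ls; mkdir -p pics
python3 - <<'E'
from cell import robot
import cv2
print(robot.observe())
for n in ["scene","side","wrist"]:
    d=robot.read_camera(n); cv2.imwrite(f"pics/{n}0.png",d["color"]); print({k:v for k,v in d.items() if k!="color"})
E
```

```text
pics
{'time': 0.0, 'qpos': array([-1.45991640e-01,  3.42737139e-01,  1.52503683e+00,  8.01220255e-06,
        1.27537554e+00, -1.46022218e-01]), 'qvel': array([ 6.89404423e-05,  5.77260326e-04, -1.10206569e-03, -1.24049402e-03,
       -1.18855787e-03,  4.11277611e-04]), 'joint_efforts': array([ 7.61924657e-04, -4.31245601e+01, -2.44219762e+01,  7.17750052e-02,
        5.59406646e-02, -1.04314388e-04]), 'tool_pos': array([5.24590820e-01, 8.92768558e-05, 2.26030560e-01]), 'tool_rot': array([-3.14005348e+00, -2.34108640e-04,  1.57082439e+00]), 'contact_force': array([ 1.01305394,  0.29615251, -0.09678488]), 'torque': array([ 0.01286378, -0.01429139, -0.03171424]), 'opening': 0.09165267305004234}
{'fx': 403.14271990523446, 'fy': 403.14271990523446, 'cx': 252.17993576967496, 'cy': 187.75289623014226, 'rvec': array([ 2.10887823,  0.97887061, -0.46731367]), 'tvec': array([-0.37950098, -0.21513186,  1.18256723])}
{'fx': 349.7680453775399, 'fy': 349.7680453775399, 'cx': 256.4344097829405, 'cy': 191.00229823412656, 'rvec': array([ 0.66099221, -2.72498382,  1.03196851]), 'tvec': array([0.50160912, 0.1826013 , 0.79879851])}
{'fx': 305.86363146980796, 'fy': 305.86363146980796, 'cx': 254.57342366964934, 'cy': 187.308728417493, 'hand_eye': array([[-1.11170924e-03, -9.57255565e-01, -2.89241330e-01,
         7.80467949e-02],
       [ 9.99999334e-01, -9.74706009e-04, -6.17704765e-04,
         1.98330302e-04],
       [ 3.09376061e-04, -2.89241824e-01,  9.57256011e-01,
        -1.58354401e-01],
       [ 0.00000000e+00,  0.00000000e+00,  0.00000000e+00,
         1.00000000e+00]])}
```

View pics/scene0.png

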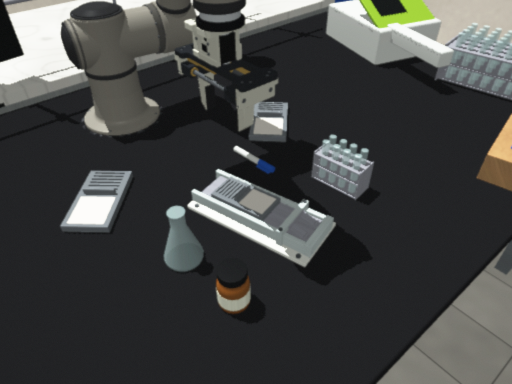

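View pics/side0.png

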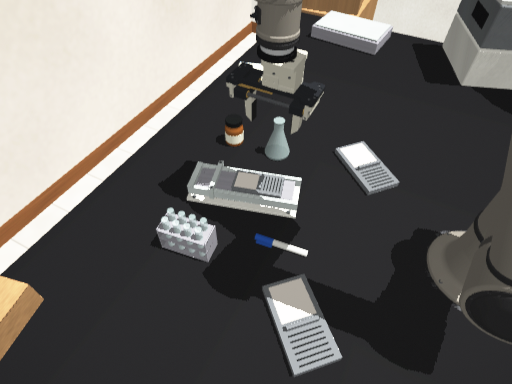

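View pics/wrist0.png

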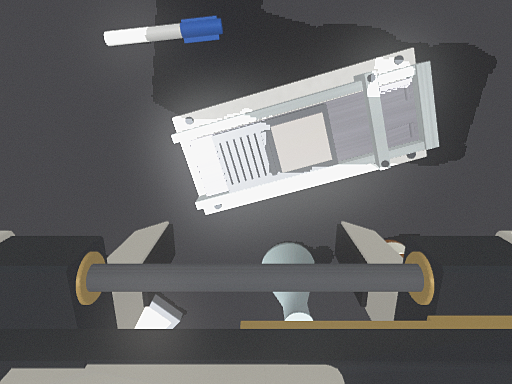

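Run:
```python
import cv2
w=cv2.imread("pics/wrist0.png")[30:230,150:460]; cv2.imwrite("pics/w0c.png",cv2.resize(w,None,fx=2.5,fy=2.5,interpolation=cv2.INTER_CUBIC))
w=cv2.imread("pics/scene0.png")[130:320,150:380]; cv2.imwrite("pics/s0c.png",cv2.resize(w,None,fx=3,fy=3,interpolation=cv2.INTER_CUBIC))
w=cv2.imread("pics/side0.png")[100:270,150:350]; cv2.imwrite("pics/d0c.png",cv2.resize(w,None,fx=3.5,fy=3.5,interpolation=cv2.INTER_CUBIC))
```

```text
(no output)
```

View pics/w0c.png

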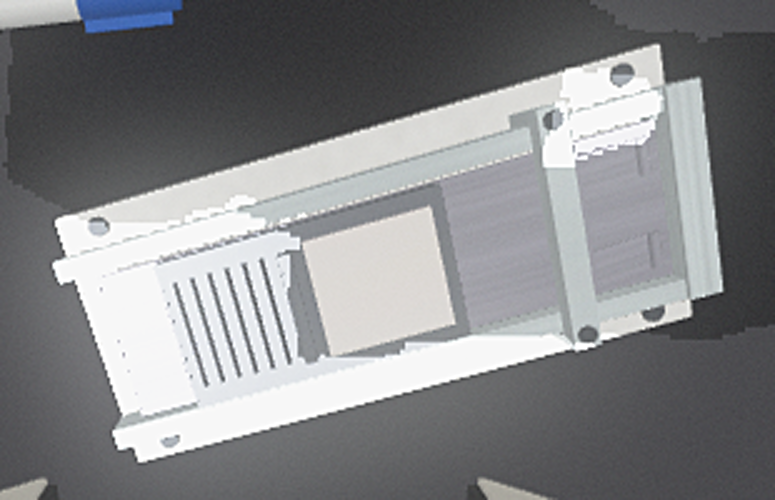

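View pics/s0c.png

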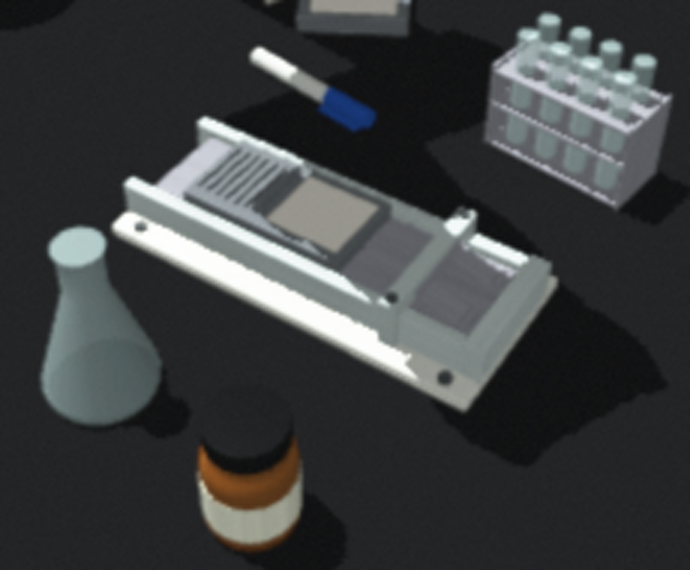

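View pics/d0c.png

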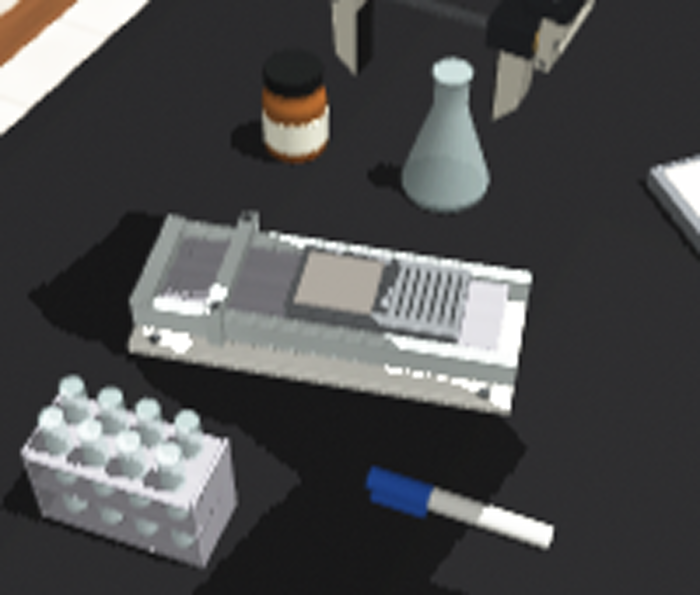

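```bash
cat > h.py <<'E'
import numpy as np, cv2
from scipy.optimize import least_squares
from scipy.spatial.transform import Rotation as Ro
from cell import robot
def cams(names=("scene","side","wrist")):
    o=robot.observe(); T=np.eye(4); T[:3,:3]=Ro.from_euler('xyz',o['tool_rot']).as_matrix(); T[:3,3]=o['tool_pos']
    out={}
    for n in names:
        d=robot.read_camera(n)
        K=np.array([[d['fx'],0,d['cx']],[0,d['fy'],d['cy']],[0,0,1]])
        if n=="wrist":
            M=np.linalg.inv(T@d['hand_eye'])
        else:
            M=np.eye(4); M[:3,:3]=cv2.Rodrigues(d['rvec'])[0]; M[:3,3]=d['tvec']
        out[n]=(K,M,d['color'])
    return out,o
def proj(c,p):
    q=c[1][:3,:3]@p+c[1][:3,3]; return (c[0]@q/q[2])[:2]
def tri(C,obs):
    r=least_squares(lambda p:np.concatenate([proj(C[n],p)-o for n,o in obs.items()]),[.6,.15,.03]); return r.x,np.abs(r.fun).max()
def onplane(c,uv,z):
    d=np.linalg.inv(c[1][:3,:3])@np.linalg.inv(c[0])@np.array([*uv,1]); o=-c[1][:3,:3].T@c[1][:3,3]; return o+d*(z-o[2])/d[2]
E
python3 - <<'E'
from h import *
C,o=cams()
W=lambda x,y:np.array([x/2.5+150,y/2.5+30]);S=lambda x,y:np.array([x/3+150,y/3+130]);D=lambda x,y:np.array([x/3.5+150,y/3.5+100])
P={'boltL':(W(552,120),S(466,214),D(217,295)),'boltR':(W(588,334),S(392,297),D(248,216)),
'noseL':(W(441,184),S(390,207),D(290,312)),'noseR':(W(470,333),S(345,262),D(303,247)),
'winFL':(W(432,207),S(374,213),D(305,243)) }
R={}
for k,v in P.items():
    if k=='winFL': continue
    p,e=tri(C,dict(zip(("wrist","scene","side"),v))); R[k]=p; print(k,p.round(4),e.round(2))
    for n,u in zip(("wrist","scene","side"),v): print('  ',n,onplane(C[n],u,.05 if 'bolt' in k else .043).round(4))
for a,b in (('boltL','boltR'),('noseL','noseR')):
    d=R[a]-R[b]; print(a,(R[a]+R[b])/2,np.linalg.norm(d),np.degrees(np.arctan2(-d[0],d[1])))
# plate long edges wrist
for e in (((58,215),(660,45)),((140,462),(690,316))):
    a,b=[onplane(C['wrist'],W(*q),.006 if e[0][1]==215 else .006) for q in e]; d=b-a; print(a,b,np.linalg.norm(d),np.degrees(np.arctan2(d[1],d[0])))
print(C['wrist'][1], o['time'])
E
```

```text
boltL [0.6453 0.0941 0.0495] 1.96
   wrist [0.6444 0.0947 0.05  ]
   scene [0.6489 0.0933 0.05  ]
   side [0.647  0.0879 0.05  ]
boltR [0.6711 0.0043 0.0482] 0.29
   wrist [0.6703 0.0046 0.05  ]
   scene [0.6727 0.0035 0.05  ]
   side [0.6696 0.0057 0.05  ]
noseL [0.602  0.0687 0.0383] 1.73
   wrist [0.6019 0.0691 0.043 ]
   scene [0.605  0.0648 0.043 ]
   side [0.5947 0.0723 0.043 ]
noseR [0.621  0.0044 0.0402] 2.09
   wrist [0.6195 0.0035 0.043 ]
   scene [0.625  0.0062 0.043 ]
   side [0.6188 0.0095 0.043 ]
boltL [0.65821781 0.04920426 0.04882668] 0.09351692581841767 16.022331048848873
noseL [0.61150046 0.03654313 0.03929232] 0.06710516467834395 16.391981438539155
[0.42617686 0.05382402 0.006     ] [0.70567396 0.12890608 0.006     ] 0.2894061855289327 15.036531024923855
[ 0.45978777 -0.07438566  0.006     ] [0.73935653 0.00406924 0.006     ] 0.29036849810874094 15.675620484064234
[[ 9.99998316e-01 -1.14119096e-03 -1.43706509e-03 -5.24434552e-01]
 [-6.77011363e-04 -9.57299539e-01  2.89097103e-01 -3.60870132e-02]
 [-1.70561675e-03 -2.89095643e-01 -9.57298699e-01  3.91624592e-01]
 [ 0.00000000e+00  0.00000000e+00  0.00000000e+00  1.00000000e+00]] 0.15
```

Run:
```python
from h import *
C,o=cams(("scene","side"))
S=lambda x,y:np.array([x/3+150,y/3+130]);D=lambda x,y:np.array([x/3.5+150,y/3.5+100])
a=np.radians(15.6);R=np.array([[np.cos(a),np.sin(a)],[-np.sin(a),np.cos(a)]])
for k,n,u,z in (('flask','scene',S(100,380),0),('flask','side',D(445,185),0),('jarcap','scene',S(248,405),.085),('jarcap','side',D(295,62),.085),('rackcorner','scene',S(487,142),0),('rackcorner','scene',S(615,205),0),('rackc','side',D(205,565),0),('rackc','side',D(240,480),0)):
    p=onplane(C[n],u,z); print(k,n,p.round(3),'dock',(R@(p[:2]-[.5867,.0293])).round(3))
```

```text
flask scene [ 0.571 -0.154  0.   ] dock [-0.064 -0.172]
flask side [ 0.569 -0.149  0.   ] dock [-0.065 -0.167]
jarcap scene [ 0.704 -0.133  0.085] dock [ 0.07  -0.188]
jarcap side [ 0.709 -0.142  0.085] dock [ 0.072 -0.198]
rackcorner scene [0.565 0.207 0.   ] dock [0.027 0.177]
rackcorner scene [0.678 0.225 0.   ] dock [0.14  0.164]
rackc side [0.555 0.26  0.   ] dock [0.031 0.231]
rackc side [0.569 0.192 0.   ] dock [0.026 0.161]
```

```bash
python3 -m crank '{"claw":[0,0,0,0,0,0,0,0],"delta_pos":[[0.1,-0.1,0.5],[0.36,-0.45,1.5],[0.36,-0.45,2.5],[0.36,-0.45,3.5],[0.36,-0.45,4.2],[0.36,-0.45,4.6],[0.36,-0.45,4.6],[0.36,-0.45,4.6]],"roll":[-0.5,-1.2,-2,-2.6,-2.6,-2.6,-2.6,-2.6]}' 10
python3 - <<'E'
from h import *
C,o=cams()
for n in C: cv2.imwrite(f"pics/{n}1.png",C[n][2])
w=C['side'][2][60:240,150:370]; cv2.imwrite("pics/d1c.png",cv2.resize(w,None,fx=3.3,fy=3.3,interpolation=cv2.INTER_CUBIC))
w=C['scene'][2][90:290,150:380]; cv2.imwrite("pics/s1c.png",cv2.resize(w,None,fx=3,fy=3,interpolation=cv2.INTER_CUBIC))
print(o['tool_pos'],o['tool_rot'],o['opening'],o['time'])
E
```

```text
time: 1.07
tool_pos: [0.514, 0.009, 0.112]
tool_rot: [3.142, 0.0, 1.843]
contact_force: [-0.1, 1.0, 0.3]
opening: 0.0429
[0.51402646 0.00896074 0.11198704] [3.14158260e+00 3.85665314e-05 1.84276178e+00] 0.04294454640896524 1.0667
```

View pics/wrist1.png

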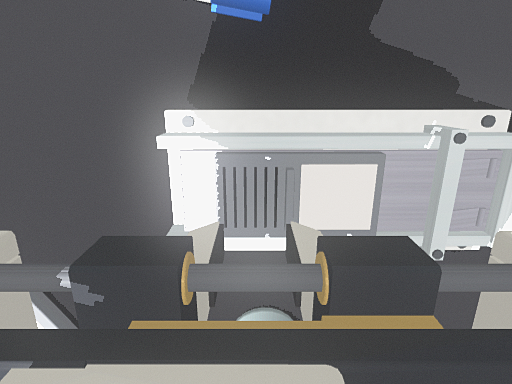

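View pics/d1c.png

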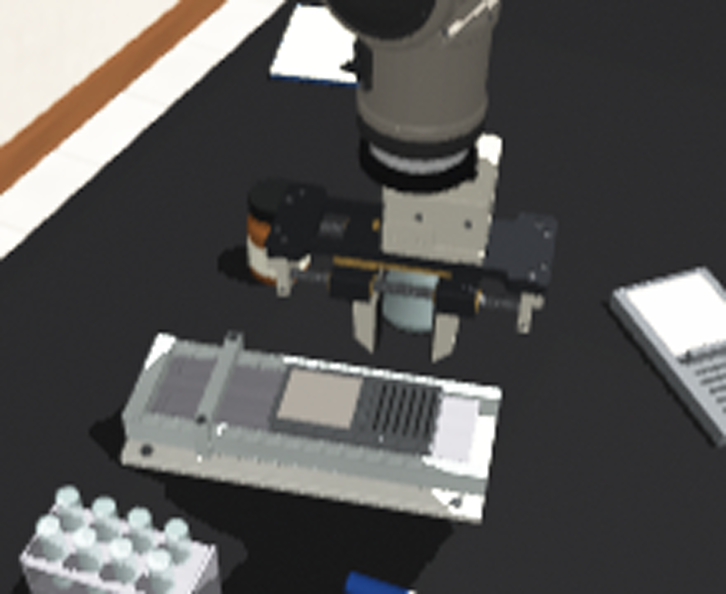

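View pics/s1c.png

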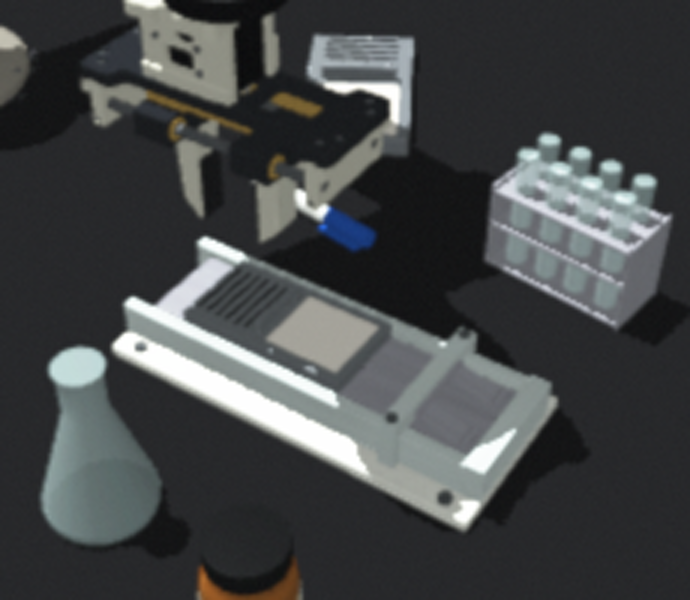

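Run:
```python
import cv2
w=cv2.imread("pics/wrist1.png")[100:270,150:512]; cv2.imwrite("pics/w1c.png",cv2.resize(w,None,fx=2.2,fy=2.2,interpolation=cv2.INTER_CUBIC))
```

```text
(no output)
```

View pics/w1c.png

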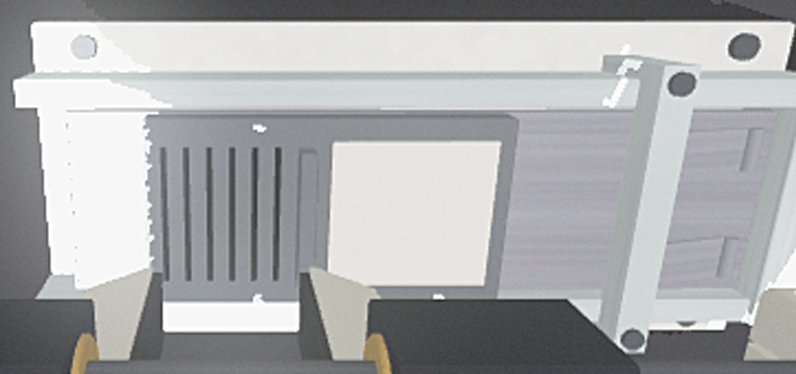

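Run:
```python
from h import *
C,o=cams(("wrist",))
W=lambda x,y:np.array([x/2.2+150,y/2.2+100])
a=o['tool_rot'][2]-np.pi/2;R=np.array([[np.cos(a),np.sin(a)],[-np.sin(a),np.cos(a)]])
print(np.degrees(a),o['opening'])
for k,u,z in (('front',(519,117),.043),('front2',(501,299),.043),('rear',(148,117),.043),('ribF',(317,150),.053),('ribR',(301,150),.053),('boltL',(682,84),.05),('boltR',(632,339),.05),('win',(333,142),.043),('wallL',(400,110),.036),('wallRin',(550,297),.036)):
    p=onplane(C['wrist'],W(*u),z); print(k,'rel TCP, along/left',(R@(p-o['tool_pos'])[:2]).round(4))
```

```text
15.590403065707589 0.030748088863431635
front rel TCP, along/left [0.0994 0.0357]
front2 rel TCP, along/left [ 0.1011 -0.0329]
rear rel TCP, along/left [-0.028   0.0359]
ribF rel TCP, along/left [0.0291 0.0266]
ribR rel TCP, along/left [0.0238 0.0266]
boltL rel TCP, along/left [0.1485 0.0479]
boltR rel TCP, along/left [ 0.1482 -0.0458]
win rel TCP, along/left [0.0359 0.027 ]
wallL rel TCP, along/left [0.0601 0.037 ]
wallRin rel TCP, along/left [ 0.123  -0.0355]
```

```bash
python3 -m crank '{"claw":[0,0,0,0,0,0,0,0],"delta_pos":[[0.04,0,0],[0.04,0,0],[0.04,0,0.4],[0.04,0,0.9],[0.04,0,1.4],[0.04,0,1.8],[0.04,0,2.1],[0.04,0,2.1]],"roll":[0,0,0,0,0,0,0,0]}'
python3 - <<'E'
from h import *
C,o=cams(("scene","side"))
print(o['tool_pos'],o['opening'],o['contact_force'])
w=C['side'][2][60:240,150:370]; a=cv2.resize(w,(400,330),interpolation=cv2.INTER_CUBIC)
w=C['scene'][2][110:275,160:360]; cv2.imwrite("pics/m2.png",np.hstack([a,cv2.resize(w,(400,330),interpolation=cv2.INTER_CUBIC)]))
E
```

```text
time: 1.93
tool_pos: [0.5124, 0.0101, 0.0575]
tool_rot: [-3.139, -0.001, 1.843]
contact_force: [0.2, 0.9, 0.8]
opening: 0.0004
[0.51244791 0.01008607 0.05746915] 0.00044183578821668036 [0.18427921 0.85846974 0.84953872]
```

View pics/m2.png

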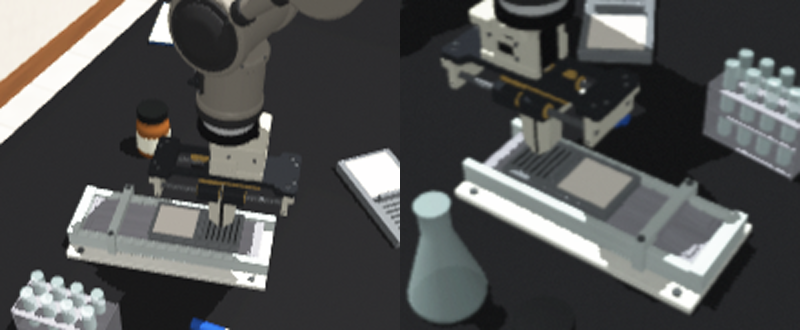

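```bash
python3 -m crank '{"claw":[0,0,0,0,0,0,0,0],"delta_pos":[[0,0,0.2],[0,0,0.35],[0,0,0.5],[0,0,0.6],[0,0,0.7],[0,0,0.8],[0,0,0.8],[0,0,0.8]],"roll":[0,0,0,0,0,0,0,0]}'
```

```text
time: 2.7
tool_pos: [0.5135, 0.01, 0.0394]
tool_rot: [-3.142, -0.0, 1.843]
contact_force: [-1.6, 0.2, 3.7]
opening: 0.0003
```

```bash
python3 -m crank '{"claw":[0,0,0,0,0,0,0,0],"delta_pos":[[0,0,0.1],[0,0,0.2],[0,0,0.3],[0,0,0.36],[0,0,0.36],[0,0,0.36],[0,0,0.36],[0,0,0.36]],"roll":[0,0,0,0,0,0,0,0]}'
python3 - <<'E'
from h import *
C,o=cams()
print(o['tool_pos'],o['tool_rot'],o['contact_force'])
w=C['side'][2][110:230,170:330]; a=cv2.resize(w,(400,300),interpolation=cv2.INTER_CUBIC)
w=C['scene'][2][150:270,180:340]; cv2.imwrite("pics/m3.png",np.hstack([a,cv2.resize(w,(400,300),interpolation=cv2.INTER_CUBIC)]))
cv2.imwrite("pics/w3.png",C['wrist'][2])
E
```

```text
time: 3.37
tool_pos: [0.5136, 0.01, 0.0308]
tool_rot: [3.141, 0.0, 1.843]
contact_force: [-2.1, 0.2, 8.2]
opening: 0.0005
[0.5135881  0.00995263 0.03084769] [3.14110572e+00 2.55477965e-04 1.84308395e+00] [-2.09852119  0.20971913  8.21185092]
```

View pics/m3.png

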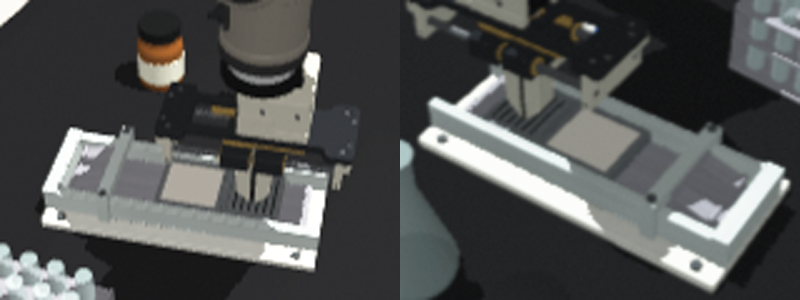

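View pics/w3.png

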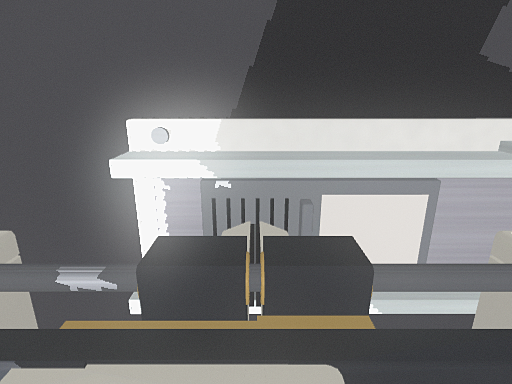

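Run:
```python
from h import *
C,o=cams(("scene","side"))
p,e=tri(C,{'side':np.array([237,174]),'scene':np.array([256,193])}); print(p,e)
d=(p-o['tool_pos'])[:2];a=o['tool_rot'][2]-np.pi/2
print(d@[np.cos(a),np.sin(a)],d@[-np.sin(a),np.cos(a)], o['time'])
```

```text
[0.58849004 0.0270562  0.06698761] 6.2251711065729864
0.07675725609146813 -0.00370199200966577 3.5167
```

```bash
python3 -m crank '{"claw":[0,0,0,0,0,0,0,0],"delta_pos":[[0,0.1,0],[0,0.25,0],[0,0.4,0],[0,0.6,0],[0,0.8,0],[0,1.0,0],[0,1.2,0],[0,1.2,0]],"roll":[0,0,0,0,0,0,0,0]}'
python3 - <<'E'
from h import *
C,o=cams(("scene","side","wrist"))
print(o['tool_pos'],o['contact_force'])
w=C['side'][2][110:230,170:330]; a=cv2.resize(w,(400,300),interpolation=cv2.INTER_CUBIC)
w=C['wrist'][2]; cv2.imwrite("pics/m4.png",np.hstack([a,cv2.resize(w,(400,300),interpolation=cv2.INTER_CUBIC)]))
E
```

```text
time: 4.28
tool_pos: [0.543, 0.0181, 0.0308]
tool_rot: [3.141, 0.0, 1.843]
contact_force: [-1.7, 0.4, 7.4]
opening: 0.0002
[0.54299388 0.01807619 0.03084871] [-1.69331528  0.35433729  7.39721925]
```

View pics/m4.png

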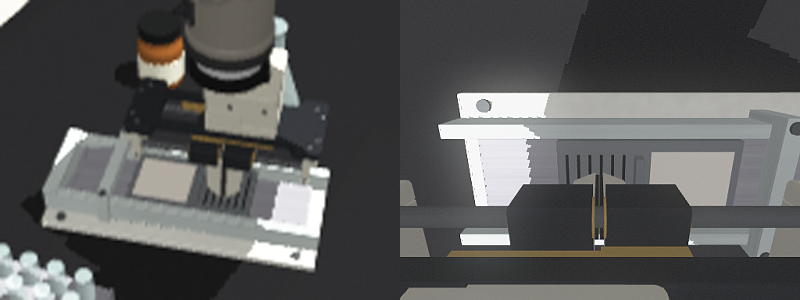

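```bash
python3 -m crank '{"claw":[0,0,0,0,0,0,0,0],"delta_pos":[[0,0.15,0.02],[0,0.3,0.02],[0,0.45,0.02],[0,0.6,0.02],[0,0.8,0.02],[0,1.0,0.02],[0,1.2,0.02],[0,1.2,0.02]],"roll":[0,0,0,0,0,0,0,0]}'
python3 - <<'E'
from h import *
C,o=cams(("scene","side","wrist"))
print(o['tool_pos'],o['contact_force'])
w=C['side'][2][110:230,170:330]; a=cv2.resize(w,(400,300),interpolation=cv2.INTER_CUBIC)
w=C['wrist'][2]; cv2.imwrite("pics/m5.png",np.hstack([a,cv2.resize(w,(400,300),interpolation=cv2.INTER_CUBIC)]))
E
```

```text
time: 5.1
tool_pos: [0.5719, 0.0261, 0.0304]
tool_rot: [3.141, 0.0, 1.843]
contact_force: [-1.7, 0.4, 8.4]
opening: 0.0004
[0.57190077 0.02611848 0.03043134] [-1.70326839  0.35398307  8.39587284]
```

View pics/m5.png

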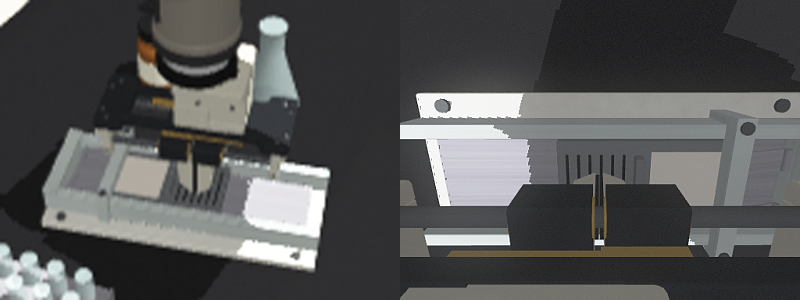

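```bash
python3 -m crank '{"claw":[0,0,0,0,0,0,0,0],"delta_pos":[[0,0.15,0],[0,0.3,0],[0,0.45,0],[0,0.6,0],[0,0.8,0],[0,1.0,0],[0,1.2,0],[0,1.2,0]],"roll":[0,0,0,0,0,0,0,0]}'
python3 - <<'E'
from h import *
C,o=cams(("scene","side","wrist"))
print(o['tool_pos'],o['contact_force'])
w=C['side'][2][110:230,170:330]; a=cv2.resize(w,(400,300),interpolation=cv2.INTER_CUBIC)
w=C['wrist'][2]; cv2.imwrite("pics/m6.png",np.hstack([a,cv2.resize(w,(400,300),interpolation=cv2.INTER_CUBIC)]))
E
```

```text
time: 5.92
tool_pos: [0.6008, 0.0342, 0.0304]
tool_rot: [3.141, 0.0, 1.843]
contact_force: [-0.9, -0.3, 7.0]
opening: 0.0005
[0.60076578 0.03417427 0.03037917] [-0.91206495 -0.32665481  6.96644646]
```

View pics/m6.png

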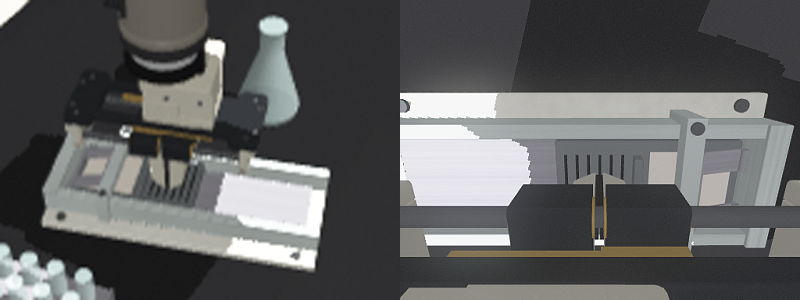

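```bash
python3 -m crank '{"claw":[0,0,0,0,0,0,0,0],"delta_pos":[[0,0.08,0],[0,0.16,0],[0,0.24,0],[0,0.32,0],[0,0.36,0],[0,0.4,0],[0,0.4,0],[0,0.4,0]],"roll":[0,0,0,0,0,0,0,0]}'
python3 - <<'E'
from h import *
C,o=cams(("scene","side","wrist"))
print(o['tool_pos'],o['contact_force'])
w=C['scene'][2][170:270,250:350]; a=cv2.resize(w,(300,300),interpolation=cv2.INTER_CUBIC)
w=C['wrist'][2][90:240,250:512]; cv2.imwrite("pics/m7.png",np.hstack([a,cv2.resize(w,(500,300),interpolation=cv2.INTER_CUBIC)]))
E
```

```text
time: 6.73
tool_pos: [0.6093, 0.0366, 0.0302]
tool_rot: [-3.141, 0.0, 1.843]
contact_force: [-3.8, -0.9, 6.5]
opening: 0.0004
[0.60934306 0.03664903 0.03024239] [-3.84703849 -0.86084529  6.50405693]
```

View pics/m7.png

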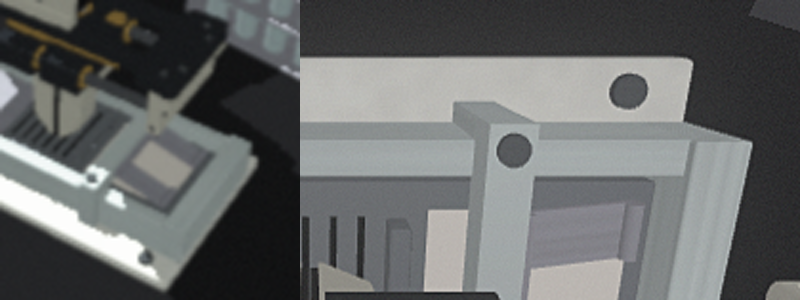

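```bash
python3 -m crank '{"claw":[0,0,0,0,0,0,0,0],"delta_pos":[[0,0.04,0],[0,0.08,0],[0,0.12,0],[0,0.16,0],[0,0.2,0],[0,0.2,0],[0,0.2,0],[0,0.2,0]],"roll":[0,0,0,0,0,0,0,0]}'
python3 - <<'E'
from h import *
C,o=cams(("scene","side","wrist"))
print(o['tool_pos'],o['contact_force'])
w=C['scene'][2][170:270,250:350]; a=cv2.resize(w,(300,300),interpolation=cv2.INTER_CUBIC)
w=C['wrist'][2][90:240,250:512]; cv2.imwrite("pics/m8.png",np.hstack([a,cv2.resize(w,(500,300),interpolation=cv2.INTER_CUBIC)]))
E
```

```text
time: 7.55
tool_pos: [0.6141, 0.038, 0.0303]
tool_rot: [-3.141, 0.0, 1.843]
contact_force: [-4.0, -0.1, 7.3]
opening: 0.0008
[0.61411305 0.03801814 0.03025174] [-3.9968745  -0.10598797  7.33636157]
```

View pics/m8.png

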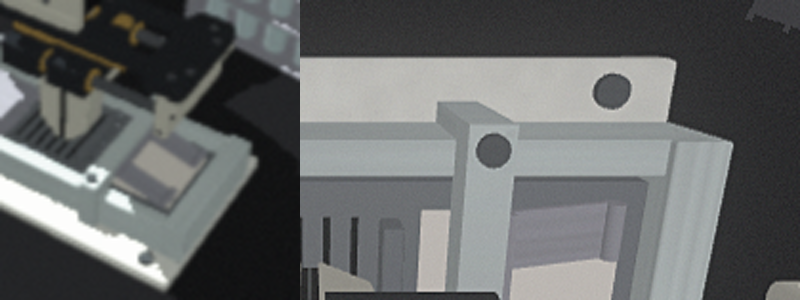

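```bash
python3 -m crank '{"claw":[0,0,0,0,0,0,0,0],"delta_pos":[[0,0.04,0],[0,0.08,0],[0,0.12,0],[0,0.16,0],[0,0.16,0],[0,0.16,0],[0,0.16,0],[0,0.16,0]],"roll":[0,0,0,0,0,0,0,0]}'
python3 - <<'E'
from h import *
C,o=cams(("scene","side","wrist"))
print(o['tool_pos'],o['contact_force'])
w=C['scene'][2][170:270,250:350]; a=cv2.resize(w,(300,300),interpolation=cv2.INTER_CUBIC)
w=C['wrist'][2][90:240,250:512]; cv2.imwrite("pics/m9.png",np.hstack([a,cv2.resize(w,(500,300),interpolation=cv2.INTER_CUBIC)]))
E
```

```text
time: 8.37
tool_pos: [0.618, 0.0391, 0.0302]
tool_rot: [-3.141, 0.0, 1.843]
contact_force: [-4.6, -0.4, 7.5]
opening: 0.0007
[0.61797755 0.03911318 0.03024586] [-4.56704029 -0.3631908   7.50183829]
```

View pics/m9.png

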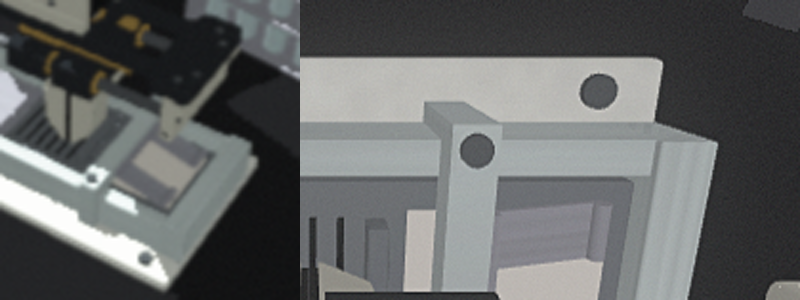

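Run:
```python
from h import *
C,o=cams(("wrist",))
W=lambda x,y:np.array([x*262/500+250,y/2+90])
a=o['tool_rot'][2]-np.pi/2;R=np.array([[np.cos(a),np.sin(a)],[-np.sin(a),np.cos(a)]])
for k,u,z in (('ribF',(389,219),.0402),('ribR',(366,219),.0402),('bolt',(477,150),.05),('winrear',(407,210),.0302),('front',(633,180),.0302)):
    p=onplane(C['wrist'],W(*u),z); print(k,(R@(p-o['tool_pos'])[:2]).round(4))
w=C['wrist'][2][140:240,300:420]; cv2.imwrite("pics/w10.png",cv2.resize(w,None,fx=6,fy=6,interpolation=cv2.INTER_CUBIC))
```

```text
ribF [0.1022 0.0266]
ribR [0.096  0.0266]
bolt [0.1136 0.0468]
winrear [0.1137 0.0257]
front [0.1755 0.0341]
```

View pics/w10.png

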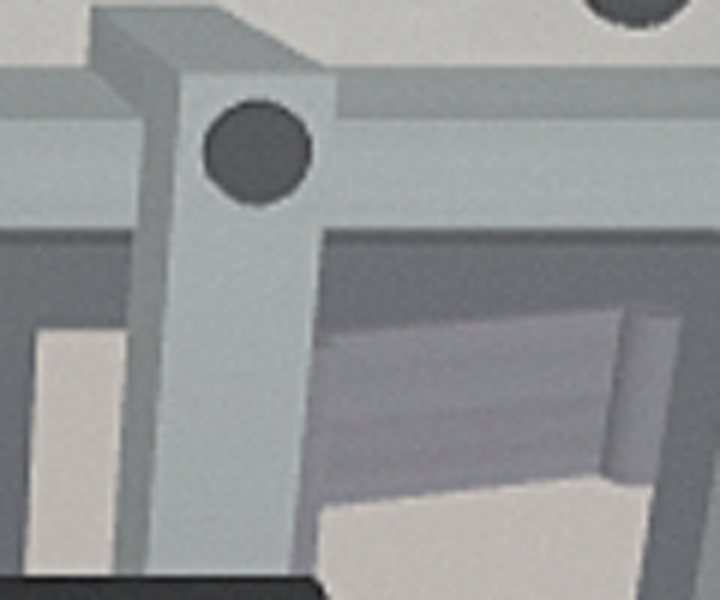

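Run:
```python
from h import *
C,o=cams(("wrist",))
W=lambda x,y:np.array([(x-300)*262/500+250,y/2+90])
a=o['tool_rot'][2]-np.pi/2;R=np.array([[np.cos(a),np.sin(a)],[-np.sin(a),np.cos(a)]])
for k,u,z in (('ribF',(389,219),.0402),('ribR',(366,219),.0402),('bolt',(477,150),.05),('winrear',(407,210),.0302),('front',(633,180),.0302)):
    p=onplane(C['wrist'],W(*u),z); print(k,(R@(p-o['tool_pos'])[:2]).round(4))
w=C['wrist'][2][150:250,220:340]; cv2.imwrite("pics/w11.png",cv2.resize(w,None,fx=6,fy=6,interpolation=cv2.INTER_CUBIC))
```

```text
ribF [0.0216 0.0266]
ribR [0.0154 0.0266]
bolt [0.0409 0.0469]
winrear [0.0281 0.0258]
front [0.0912 0.0342]
```

View pics/w11.png

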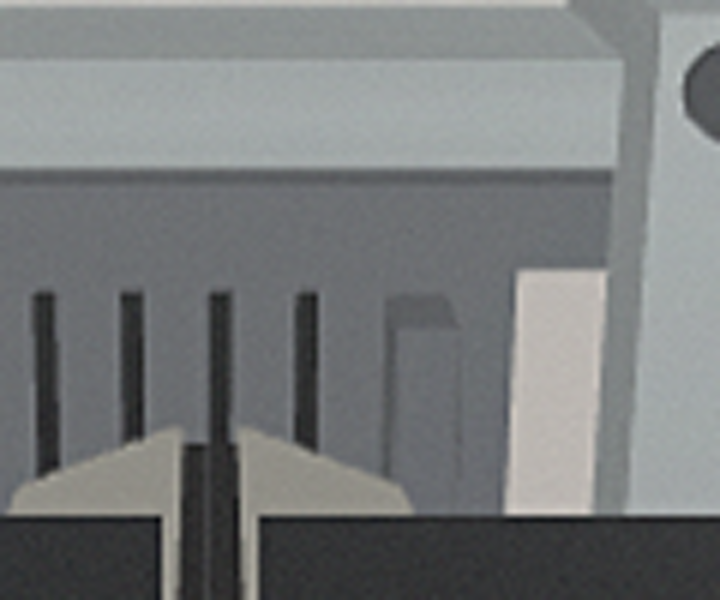

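```bash
python3 -m crank '{"claw":[0,0,0,0,0,0,0,0],"delta_pos":[[0,0.03,0],[0,0.06,0],[0,0.09,0],[0,0.12,0],[0,0.12,0],[0,0.12,0],[0,0.12,0],[0,0.12,0]],"roll":[0,0,0,0,0,0,0,0]}'
```

```text
time: 9.28
tool_pos: [0.6204, 0.0398, 0.0302]
tool_rot: [-3.14, -0.0, 1.843]
contact_force: [-5.3, -0.1, 7.9]
opening: 0.0006
```

```bash
python3 -m crank '{"claw":[0,0,0,0,0,0,0,0],"delta_pos":[[0,0.03,0],[0,0.06,0],[0,0.08,0],[0,0.1,0],[0,0.1,0],[0,0.1,0],[0,0.1,0],[0,0.1,0]],"roll":[0,0,0,0,0,0,0,0]}'
python3 - <<'E'
from h import *
C,o=cams(("wrist",))
print(o['tool_pos'],o['contact_force'])
w=C['wrist'][2][120:245,220:380]; cv2.imwrite("pics/w12.png",cv2.resize(w,None,fx=4.5,fy=4.5,interpolation=cv2.INTER_CUBIC))
E
```

```text
time: 9.95
tool_pos: [0.6206, 0.0399, 0.03]
tool_rot: [-3.134, -0.001, 1.843]
contact_force: [-12.5, -4.2, 12.5]
opening: 0.0001
[0.62056681 0.03989215 0.02996477] [-12.52769538  -4.1658093   12.47164982]
```

View pics/w12.png

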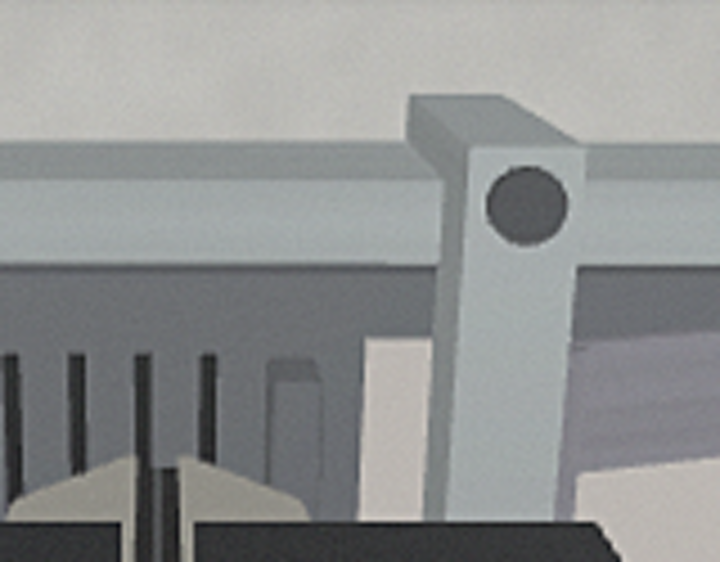

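```bash
python3 -m crank '{"claw":[0,0,0,0,0,0,0,0],"delta_pos":[[0,-0.03,0],[0,-0.07,0],[0,-0.07,-0.1],[0,-0.07,-0.25],[0,-0.07,-0.45],[0,-0.07,-0.75],[0,-0.07,-1.1],[0,-0.07,-1.5]],"roll":[0,0,0,0,0,0,0,0]}'; python3 -m crank '{"claw":[0,0,0,0,0,0,0,0],"delta_pos":[[0,0,-0.5],[0,0,-1],[0,-0.5,-2],[0,-1,-3],[0,-1.5,-4],[0,-2,-4],[0,-2,-4],[0,-2,-4]],"roll":[0,0,0,0,0,0,0,0]}'
python3 - <<'E'
from h import *
C,o=cams()
print(o['contact_force'])
w=C['side'][2][120:220,170:300]; a=cv2.resize(w,(400,308),interpolation=cv2.INTER_CUBIC)
w=C['scene'][2][160:270,200:342]; cv2.imwrite("pics/m13.png",np.hstack([a,cv2.resize(w,(400,308),interpolation=cv2.INTER_CUBIC)]))
w=C['wrist'][2][80:300]; cv2.imwrite("pics/w13.png",cv2.resize(w,None,fx=1.5,fy=1.5,interpolation=cv2.INTER_CUBIC))
E
```

```text
time: 10.67
tool_pos: [0.6224, 0.0404, 0.0681]
tool_rot: [3.141, 0.0, 1.843]
contact_force: [-0.3, -0.4, -0.3]
opening: 0.0006
time: 11.33
tool_pos: [0.5741, 0.0269, 0.1681]
tool_rot: [3.14, 0.0, 1.843]
contact_force: [0.7, 0.1, -0.4]
opening: 0.0008
[ 0.74568782  0.06605814 -0.36391542]
```

View pics/m13.png

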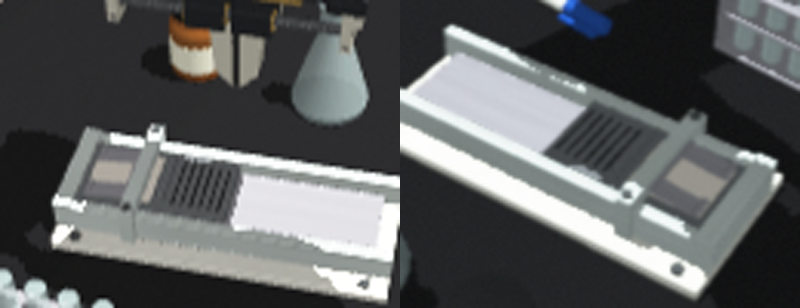

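View pics/w13.png

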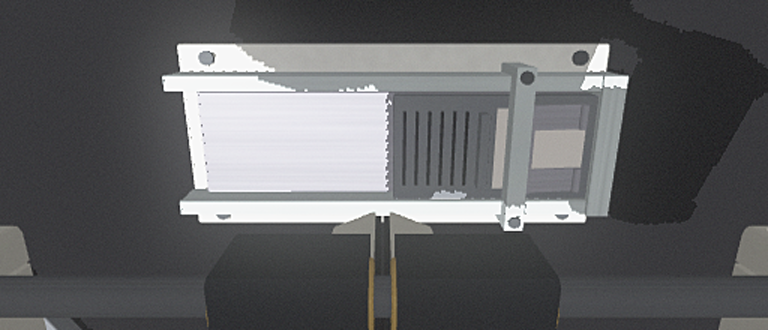

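Run:
```python
from h import *
C,o=cams(("wrist",))
W=lambda x,y:np.array([x/1.5,y/1.5+80])
a=o['tool_rot'][2]-np.pi/2;R=np.array([[np.cos(a),np.sin(a)],[-np.sin(a),np.cos(a)]])
for z in(.033,.035,.037):
  f=lambda u,z:(R@(onplane(C['wrist'],W(*u),z)-o['tool_pos'])[:2])[0]
  b=(f((527,78),.05)+f((514,223),.05))/2-.006
  print(z,'rear',f((393,95),z)-b,'front',f((598,95),z)-b)
w=C['wrist'][2][110:240,250:430]; cv2.imwrite("pics/w14.png",cv2.resize(w,None,fx=4.4,fy=4.4,interpolation=cv2.INTER_CUBIC))
```

```text
0.033 rear -0.07305261437409723 front 0.0574799922911422
0.035 rear -0.07309881340554629 front 0.0565396313443913
0.037 rear -0.07314501243699535 front 0.05559927039764043
```

View pics/w14.png

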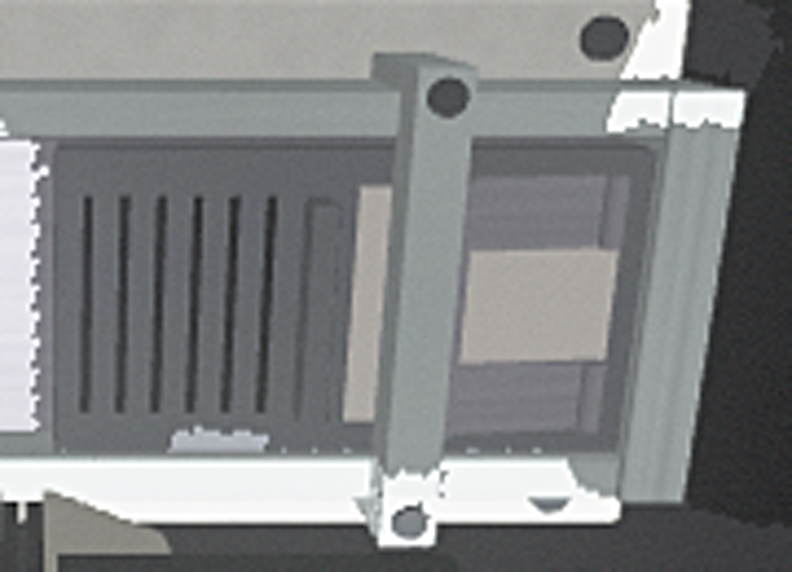

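The wrist picture shows the rear edge at 73 mm before the bar and the nose 57 mm beyond it, flush with the end stop (expected 73 and 57). The gripper is clear, so I'm handing in.

```bash
python3 -c "
from cell import robot
print(robot.hand_in()); print(robot.observe()['time'])"
```

```text
the job is handed in; nothing more can be done
None
the job is handed in; nothing more can be done
```

The cassette is in the dock, home against the end stop. I handed the job in at about 11.5 s of the 42 s allowed; no verdict was reported.

- **What I did:** With the fingers shut, I pressed the thumb pad until the bed was about 12–13 mm down, with 7–8 N read downward. I kept pressing while sliding the cassette about 99 mm under the bar and leaf spring. For most of the slide the fingertips carried it by friction, and they slipped over the last few millimetres. They then met the rib and pushed it against the stop with about 13 N, after which I let go straight up and backed away.
- **Last checks:** After release, the wrist picture put the nose about 56.5 mm beyond the bar front (57 expected) and the rear edge 73 mm before it (73 expected). No gap to the stop was visible. The fingertips were at 168 mm height with about zero force.
- **Disagreement:** My first estimates of the dock's position along the channel differed by about 4 mm between the bar bolts and the base plate. Everything afterwards was measured from the bar, so this had no effect.
- **Not checked:** I saw no sign of contact with the flask, jar, marker or tube rack, which stood well clear of the path. I did not measure their positions again at the end.

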